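# Quick-spin the loaded micro-tubes in the bench centrifuge

### The arm

A 6-joint arm with a two-finger parallel gripper is mounted at the origin on a cart in front of the work surface, level with it; the furniture and walls round the work are solid. World frame = base frame: x ahead of the robot, y to its left, z up, the work surface at z = 0. Lengths are in m, angles in rad, forces in N, time in s.
With the tool pointing down it reaches from about 0.375 to 0.9 m from the base axis. Payload 3.1 kg.
Tool frame: the origin (TCP) lies where the fingers leave the gripper's body, on its centre line; the fingertips stand 73 mm ahead of it and the grasp point (between the pads) lies 54 mm ahead of it; z points along the fingers, y is the line along which they close (so a half turn about z gives the same grasp; the last joint's range is limited). The gripper opens to 85 mm and grips with 20 to 120 N. Pads are 22 mm wide; open, the fingers measure 114 mm over their backs; the gripper's body (76 mm by 85 mm) begins 54 mm behind the grasp point. The pads swing forward as they close: fully open they stand 13 mm farther back than shut.
Start: joints at [0.996, 0.527, 1.433, -0, 1.181, -0.178], TCP at [0.242, 0.576, 0.304] pointing down, gripper open.
Joint ranges: [-3.08, 3.08], [-0.75, 2.2], [0.22, 2.44], [-1.43, 4.57], [0, 2.65], [-2.85, 2.85]. Speed limits (rad/s): [2.79, 2.79, 3.14, 3.14, 3.14, 3.14].

### API

Orientations are given as a unit quaternion [x, y, z, w].
In Python, from station import manip gives the robot as it stands.
- The arm moves only by the tool step_arm, never from a script. Its argument "moves" is one flat list of numbers, 5 for each row, row after row: the opening, from 0 (shut) to 1 (fully open), then the shift along the world's x, y, z scaled (see below), then the turn about the world's z scaled (see below). In form: [fingers, x, y, z, yaw, fingers, x, y, z, yaw, ...]. A call has 1 to 12 rows; each row is the pose to reach, as a shift and turn from the pose commanded when the call began, turning the shorter way round; what a row does not reach only later rows make up. The controller multiplies each number of a shift by 200 mm and each number of a turn by pi rad. A row lasts 1/8 s, in which the tool goes at most 62.5 mm and 10.7 degrees, less where a joint would pass 70% of its speed; a pose out of reach is approached as far as the arm can. A call with a number of a shift or a turn outside -1 to 1 is refused whole. A call with a gripper value outside its range is refused whole. The fingers move at their own pace and stop on an object; "grip_force" is the grip in N (left out, the last holds). Time passes only in rows, so rows that repeat a pose let the fingers close. It gives the time, the measured TCP pose, the force, the opening and the grip force at its end, in the units of the state.
- manip.sense(): the state, without advancing time (a new reading comes with each control period).
- manip.snapshot(name): name is "scene" or "top" or "wrist"; returns a dict with "color" (420x560x3 uint8, blue, green, red), "z_map" (420x560 float32, m along the optical axis (not along the pixel's ray), 0 where there is no reading), "fovy" (degrees; the focal length in pixels is half the picture's height over the tangent of half this angle, whatever the lens; pixels are square), "cx", "cy" (the principal point, pixels), "R" (3x3) and "t" (3): a world point X has camera coordinates R X + t; the wrist camera has in their place "mount" (4x4, takes a point from camera to tool coordinates, whose origin is the TCP and whose axes are the flange's). Camera axes: x right, y down, z forward; pixel columns grow to the right and rows downward; lengths in m; the calibration is good to about 2 mm. A picture is of the moment at which its call begins: read the wrist's pose just before it.
- manip.sign_off(): hands the job in; it is judged then, once.
The state is a dict: "t": time; "q": joint angles; "qd": joint speeds; "tau": joint torques, N m; "tcp_pos": TCP position; "tool_rot": TCP orientation; "force": force on the tool from outside, world axes, zero at the start; "ft_torque": the same for the moment, N m; "finger_gap": opening from 0.0 (shut) to 1.0 (fully open); "gripper_force": force on a finger pad.
Only numpy, scipy, OpenCV 4.12 (cv2) and the standard library are available. Lean on these libraries where they do the work, as an engineer would, in place of code of your own. Each camera call takes 0.05 s, during which the arm holds its last target. There are 200 camera calls.

### The job

The micro-tubes in the bench centrifuge need a quick spin: switch the machine on at its black rocker while the lid is still open, then press the lid down by its blue thumb tab until it snaps shut, and then hold the green pulse key down for about three seconds and let go. Only press and push - do not lift the lid any higher, do not press the grey or the red key, and leave everything else on the bench where it stands.

Things in the scene. Friction and masses are not known exactly. Their poses are not given: they have to be found in the camera images.
- centrifuge: White bench centrifuge, fixed: 305 deep x 214 wide x 85 mm high, round bowl and lid on top, control panel sloping to its front. Origin: centre of underside; x from front panel to rear hinge, y to its left, z up. Panel rises rearward at 18 deg, 58 mm high at x -165 to 85 mm at x -83. Rocker pivot (-126,-75,77) mm; key tops (-139,y,76), y = 76 green, 30 grey, -16 red.
- rocker_on_half (a point): Black power rocker, right end of the panel, 22 mm wide, 42 mm long front to rear. This point moves with it: top of its rear half (white bar), 14 mm rearward of the pivot. Off: this half stands up at 23 deg, rear edge 8 mm proud. Press it down to switch on; that edge sinks about 8 mm, snaps over past half-way and stays. Takes about 6 N.
- power_rocker (a joint): Angle of the rocker (rad): 0 = off, 0.40 = on; it springs to either end and stays there.
- lid_tab (a point): Point on the top face of the blue thumb tab at the front of the clear round lid, mid-width. Tab 50 mm wide (y), front edge 12 mm in front of this point, rear end (on the lid's ring) 20 mm behind it, 11 mm thick. Moves with the lid, 193 mm from the hinge line; with the lid shut it is 117 mm above the bench.
- lid_hinge (a point): Middle of the lid's hinge pin at the rear of the machine, 112 mm above the bench; the hinge line runs along the machine's y axis. Does not move with the lid.
- lid (a joint): Lid angle (rad): 0 = shut and latched, grows as it opens (stop 1.15). The stiff hinge stays where it is left; about 2 N at the tab moves it. In the last 12 mm at the tab a sprung roller catch resists with about 6 to 9 N; past it (6 mm above shut) the catch pulls the lid home and holds it.
- pulse_key_top (a point): Centre of the top of the green pulse key at the left end of the panel: round, 25 mm across, standing 9 mm out of the panel; travel 4 mm square to the panel (18 degrees off vertical); springs back up when let go; fully down at about 5 N.
- pulse_key (a joint): Travel of the green key (m): 0 = up, 0.004 = fully down.
- time_key (a joint): Travel of the grey key (m) beside it, 46 mm to the right, same size; leave alone.
- stop_key (a joint): Travel of the red key (m), 92 mm to the right of the green one, same size; leave alone.
- tube_rack: Loose orange micro-tube rack, 68 x 170 x 45 mm, to the right of the machine; origin at the centre of its underside. Leave alone.
- timer: Loose cream-coloured kitchen-style timer, 58 x 66 x 17 mm, front right; origin under its centre. Leave alone.
- beaker: Loose empty glass beaker, 54 mm across, 70 mm high, behind on the left; origin under its centre. Leave alone.
- reagent_white: Loose white plastic bottle with a blue cap, 52 mm across, 126 mm high, right rear; origin under its centre. Leave alone.

How it is judged:
By the outcome, as a careful person would: the job done as asked, in the order asked, and still so for the second after the job is handed in, with the robot touching nothing.
It also fails if it takes over 61 s, if anything falls off the work surface, if the arm or the gripper's body presses on something with over 40 N, if the wrist force passes 120 N, or if a joint passes its speed limit or range.

## Working session

There is one attempt and no reset: what is moved stays moved. The work goes in short steps, Python scripts to look and compute and a tool call to move; the robot and the scene stay as the last step left them, time stands still between calls to the robot, and variables do not carry over. Pictures are saved under pics/ and viewed, at most 10 in all, crops included, and the job is handed in when it is done.

Besides the shell and the picture viewer there is one more tool, called after ">>>" by a JSON object that holds its "method" and its "body". step_arm: Moves the arm, as the interface text tells. Its arguments: {"type":"object","properties":{"moves":{"type":"array","items":{"type":"number"}},"grip_force":{"type":"number"}},"required":["moves"]}

```bash
mkdir -p pics; cat > h.py <<'E'
import numpy as np,cv2
from station import manip
def snap(n,f):
    s=manip.snapshot(n); cv2.imwrite(f'pics/{f}.png',s['color']); np.save(f'pics/{f}.npy',s,allow_pickle=True); return s
def load(f): return np.load(f'pics/{f}.npy',allow_pickle=True).item()
def pt(s,u,v,z=None):
    f=s['color'].shape[0]/2/np.tan(np.radians(s['fovy'])/2)
    r=np.array([(u-s['cx'])/f,(v-s['cy'])/f,1])
    if z is None:
        w=s['z_map'][int(v)-1:int(v)+2,int(u)-1:int(u)+2]; d=np.median(w[w>0])
        return s['R'].T@(r*d-s['t'])
    c=-s['R'].T@s['t']; w=s['R'].T@r
    return c+w*(z-c[2])/w[2]
E
python3 - <<'E'
from h import *
for n in('scene','top'): snap(n,n)
a=[cv2.imread(f'pics/{n}.png') for n in('scene','top')]
print(manip.sense())
E
```

```text
{'t': 0.1, 'q': array([ 9.95464273e-01,  5.28369122e-01,  1.43379399e+00,  9.27266349e-06,
        1.18143742e+00, -1.78508507e-01]), 'qd': array([ 0.00198515, -0.0028277 , -0.00281564,  0.00085882, -0.0020542 ,
        0.00210323]), 'tau': array([ 7.68757818e-04, -4.43306494e+01, -1.78585947e+01, -1.69889049e-04,
        3.88453191e-03, -1.70020763e-05]), 'tcp_pos': array([0.24124491, 0.5759998 , 0.30302755]), 'tool_rot': array([ 1.97114143e-01,  9.80380032e-01, -9.31888035e-04, -3.73495458e-04]), 'force': array([-0.8301631 ,  0.71875824, -0.13807494]), 'ft_torque': array([-0.01577425, -0.00111183, -0.02678603]), 'gripper_force': 0.0, 'finger_gap': 1.0038602776859584}
```

View pics/scene.png

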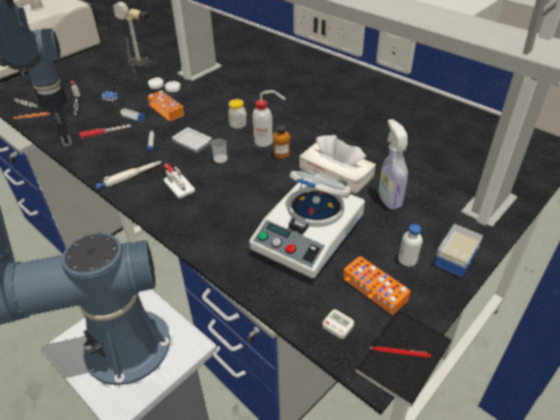

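View pics/top.png

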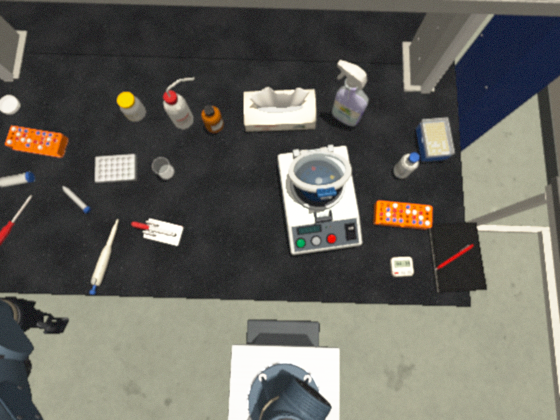

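The scene view shows the machine ahead of the base with its lid open. In the top view the green key is at about (300,243), red (331,239), rocker (350,231) and the blue tab (325,194). I'll take an enlarged crop of the machine.

```bash
python3 - <<'E'
from h import *
s=load('top'); c=s['color'][140:260,265:375]
cv2.imwrite('pics/c1.png',cv2.resize(c,None,fx=5,fy=5,interpolation=cv2.INTER_CUBIC))
for n,u,v,z in(('green',300,243,.076),('red',331,239,.076),('rock',350,231,.08)): print(n,pt(s,u,v),pt(s,u,v,z))
print('tab',pt(s,325,193))
E
```

```text
green [ 0.44874858 -0.03160231  0.07499157] [ 0.44862734 -0.03155488  0.076     ]
red [ 0.46311816 -0.12223908  0.07668776] [ 0.46320946 -0.12232509  0.076     ]
rock [ 0.48838792 -0.17794859  0.07778052] [ 0.48804469 -0.1775643   0.08      ]
tab [ 0.56218739 -0.08646879  0.23321469]
```

View pics/c1.png

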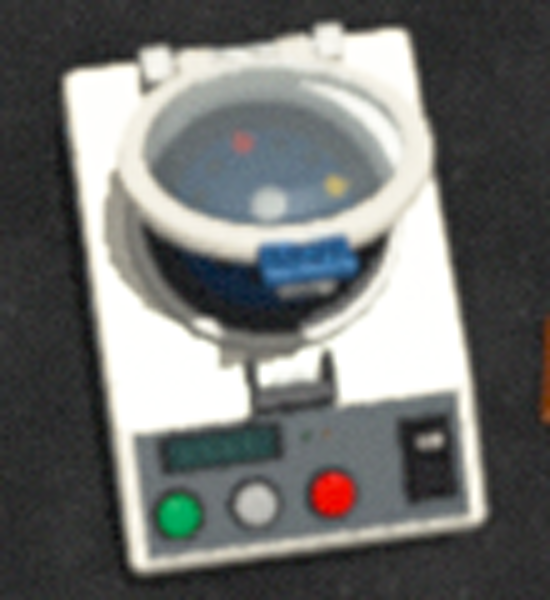

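```bash
python3 - <<'E'
from h import *
s=load('top')
P=lambda u,v,z:pt(s,265+u/5-.4,140+v/5-.4,z)
W=np.array([P(179,515,.076),P(256,503,.076),P(332,493,.076),P(428,460,.079)])[:,:2]
M=np.array([(-.139,.076),(-.139,.030),(-.139,-.016),(-.126,-.075)])
wc,mc=W.mean(0),M.mean(0)
H=(M-mc).T@(W-wc); a=np.arctan2(H[0,1]-H[1,0],H[0,0]+H[1,1]); R=np.array([[np.cos(a),-np.sin(a)],[np.sin(a),np.cos(a)]])
t=wc-R@mc
print('yaw',np.degrees(a),'t',t,'res mm',(W-M@R.T-t)*1e3)
tab=pt(s,265+308/5-.4,140+258/5-.4); print('tab',tab, 'machine', R.T@(tab[:2]-t))
for n,m in dict(rock=(-.126,-.075),on=(-.113,-.075),press=(-.116,-.075),green=(-.139,.076)).items(): print(n,R@m+t)
np.save('T.npy',np.r_[a,t])
# hinge knobs
print('knobs',[R.T@(P(u,v,.112)[:2]-t) for u,v in((155,65),(330,40))])
E
```

```text
yaw 9.159610806055266 t [ 0.59965124 -0.0848598 ] res mm [[-0.48663579 -0.74657876]
 [ 0.6460394  -0.36607079]
 [ 0.60214734  0.46892045]
 [-0.76155095  0.6437291 ]]
tab [ 0.56831589 -0.09008023  0.22852994] machine [-0.0317668  -0.00016573]
rock [ 0.4871968 -0.1789608]
on [ 0.50003104 -0.17689139]
press [ 0.49706929 -0.17736895]
green [ 0.45032559 -0.03195565]
knobs [array([0.12449994, 0.05459102]), array([ 0.126717  , -0.05126028])]
```

>>> {"method": "step_arm", "body": {"moves": [0,0.25,-0.25,0.1,0,0,0.5,-0.5,0.1,0,0,0.7,-0.75,0.1,0.05,0,0.85,-1,0.1,0.1,0,0.85,-1,0.1,0.1]}}

```text
t: 0.72
tcp_pos: [0.4132, 0.3736, 0.3235]
tool_rot: [0.044, 0.999, -0.001, -0.0]
force: [0.4, -0.3, 0.7]
finger_gap: -0.001
gripper_force: 0.0
```

>>> {"method": "step_arm", "body": {"moves": [0,0,-0.3,0,0.04,0,0,-0.6,0,0.079,0,0,-0.9,0,0.079,0,0,-1,0,0.079]}}

```text
t: 1.23
tcp_pos: [0.4107, 0.1746, 0.3237]
tool_rot: [-0.081, 0.997, -0.0, -0.001]
force: [0.2, 1.4, 0.2]
finger_gap: 0.003
gripper_force: 0.0
```

>>> {"method": "step_arm", "body": {"moves": [0,0,-0.3,0,0,0,0,-0.6,0,0,0,0,-0.9,0,0,0,0,-1,0,0]}}

```text
t: 1.72
tcp_pos: [0.4117, -0.0257, 0.324]
tool_rot: [-0.08, 0.997, -0.0, 0.0]
force: [0.4, 0.6, -0.3]
finger_gap: 0.001
gripper_force: 0.0
```

>>> {"method": "step_arm", "body": {"moves": [0,0,-0.3,0,0,0,0,-0.6,0,0,0,0,-0.75,-0.2,0,0,0,-0.75,-0.4,0,0,0,-0.75,-0.4,0,0,0,-0.75,-0.4,0]}}

```text
t: 2.48
tcp_pos: [0.4121, -0.1732, 0.2447]
tool_rot: [-0.083, 0.997, -0.0, 0.0]
force: [1.2, -0.7, 0.1]
finger_gap: 0.0
gripper_force: 0.0
```

>>> {"method": "step_arm", "body": {"moves": [0,0.2,-0.02,0,0,0,0.425,-0.02,0,0,0,0.425,-0.02,-0.2,0,0,0.425,-0.02,-0.34,0,0,0.425,-0.02,-0.34,0,0,0.425,-0.02,-0.34,0]}}

```text
t: 3.22
tcp_pos: [0.4976, -0.1777, 0.1778]
tool_rot: [-0.083, 0.997, -0.001, 0.001]
force: [-0.0, -0.1, 0.7]
finger_gap: 0.002
gripper_force: 0.0
```

```bash
python3 - <<'E'
from h import *
s=manip.sense(); print(s['tcp_pos'],s['force'])
w=snap('wrist','w1')
a=load('scene')['color']; b=snap('scene','s2')['color'][180:290,220:360]
b=cv2.resize(b,(560,440),interpolation=cv2.INTER_CUBIC)
cv2.imwrite('pics/c2.png',cv2.resize(np.hstack([cv2.resize(w['color'],(560,440)),b]),(800,314)))
E
```

```text
[ 0.4975965  -0.17769808  0.17779992] [-0.01006549 -0.14362008  0.73589977]
```

View pics/c2.png

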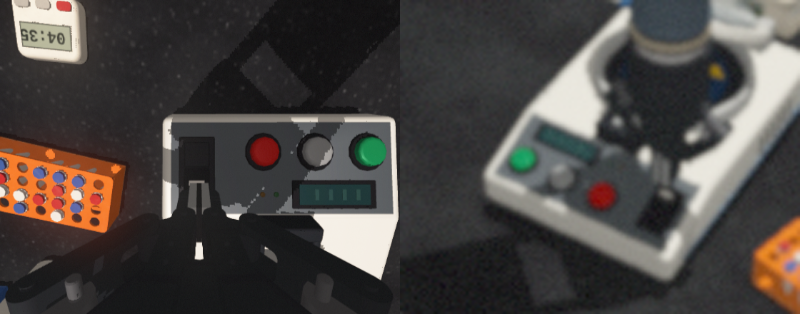

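The wrist view shows the closed tips over the rear half of the rocker, at about (198,190), and centred across it. Pressing now.

>>> {"method": "step_arm", "body": {"moves": [0,0,0,-0.04,0,0,0,0,-0.06,0,0,0,0,-0.075,0,0,0,0,-0.09,0,0,0,0,-0.09,0]}}

```text
t: 3.95
tcp_pos: [0.4959, -0.1774, 0.1574]
tool_rot: [-0.083, 0.997, 0.0, -0.001]
force: [-0.9, -0.0, -0.4]
finger_gap: -0.001
gripper_force: 0.0
```

>>> {"method": "step_arm", "body": {"moves": [0,0,0,-0.01,0,0,0,0,-0.02,0,0,0,0,-0.02,0]}}

```text
t: 4.32
tcp_pos: [0.4962, -0.1775, 0.1558]
tool_rot: [-0.083, 0.997, -0.0, 0.0]
force: [-3.7, 1.9, 16.6]
finger_gap: -0.001
gripper_force: 8.5
```

>>> {"method": "step_arm", "body": {"moves": [0,0,0,0.2,0,0,-0.1,0,0.4,0,0,-0.4,0,0.6,0,0,-0.4,0.2,0.9,0,0,-0.4,0.4,0.9,0,0,-0.4,0.4,0.9,0]}}

```text
t: 5.08
tcp_pos: [0.4156, -0.0953, 0.335]
tool_rot: [-0.084, 0.996, -0.0, 0.001]
force: [1.1, -0.5, 0.4]
finger_gap: -0.004
gripper_force: 0.0
```

```bash
python3 - <<'E'
from h import *
s=manip.sense(); print(s['tcp_pos'],s['force'])
w=snap('wrist','w2')
t=snap('top','t2')
c=cv2.resize(t['color'][140:260,265:375],(385,420),interpolation=cv2.INTER_CUBIC)
cv2.imwrite('pics/c3.png',cv2.resize(np.hstack([w['color'],c]),(800,356)))
print('tab',pt(t,326,191.2))
E
```

```text
[ 0.4155659  -0.09533316  0.33495444] [ 1.14784418 -0.46783672  0.44568676]
tab [ 0.56806864 -0.08945672  0.22942896]
```

View pics/c3.png

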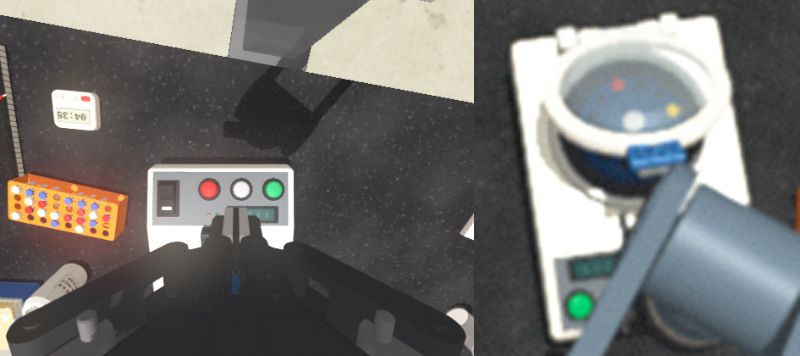

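```bash
python3 - <<'E'
from h import *
from scipy.spatial.transform import Rotation as Ro
w=load('w2'); s=manip.sense()
T=np.eye(4);T[:3,:3]=Ro.from_quat(s['tool_rot']).as_matrix();T[:3,3]=s['tcp_pos']
T=T@w['mount']
C=np.linalg.inv(T); w['R'],w['t']=C[:3,:3],C[:3,3]
a,*t=np.load('T.npy'); R=np.array([[np.cos(a),-np.sin(a)],[np.sin(a),np.cos(a)]])
for v in range(206,262,5):
    p=pt(w,198,v); m=R.T@(p[:2]-t); print(v,np.round(m*1e3,1),round((p[2]-.077-np.tan(.314)*(m[0]+.126))*1e3,1))
E
```

```text
206 [-157.6  -81.7] -5.2
211 [-151.6  -81.8] -6.0
216 [-148.5  -79.2] 3.4
221 [-144.3  -77.9] 8.1
226 [-137.9  -78.5] 5.6
231 [-131.4  -79.1] 2.8
236 [-125.1  -79.5] 0.9
241 [-119.5  -79.3] 1.1
246 [-114.1  -79.1] 1.7
251 [-107.8  -79.4] 0.1
256 [-100.2  -80.6] -4.7
261 [-94.3 -80.6] -5.1
```

Depth confirms the rocker has switched: the front half is proud and the rear half is flush. Next I'll go above the lid tab.

>>> {"method": "step_arm", "body": {"moves": [0,0.25,0.03,0,0,0,0.5,0.03,0,0,0,0.79,0.03,0,0,0,0.79,0.03,0,0,0,0.79,0.03,-0.08,0,0,0.79,0.03,-0.08,0]}}

```text
t: 5.92
tcp_pos: [0.572, -0.0915, 0.3153]
tool_rot: [-0.082, 0.997, 0.001, -0.003]
force: [-0.5, 0.3, 0.7]
finger_gap: -0.002
gripper_force: 0.0
```

```bash
python3 - <<'E'
from h import *
w=snap('wrist','w3'); b=snap('scene','s3')['color'][150:290,240:400]
b=cv2.resize(b,(480,420),interpolation=cv2.INTER_CUBIC)
cv2.imwrite('pics/c4.png',cv2.resize(np.hstack([w['color'],b]),(800,323)))
E
```

```text
(no output)
```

View pics/c4.png

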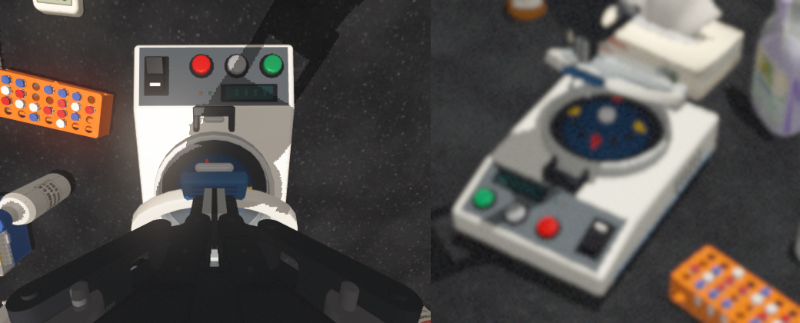

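```bash
python3 - <<'E'
from h import *
s=load('s3'); f=210/np.tan(np.radians(s['fovy'])/2)
for X in([.572,-.0915,.242],[.572,-.0915,.315],[.568,-.09,.229],[.45,-.032,.076]):
    c=s['R']@X+s['t']; u=c[:2]/c[2]*f+[s['cx'],s['cy']]; print(X,u,c[2],s['z_map'][int(u[1]),int(u[0])])
cv2.imwrite('pics/s3.png',s['color'])
E
```

```text
[0.572, -0.0915, 0.242] [306.63043949 177.30218372] 1.3622206445556575 1.3522699
[0.572, -0.0915, 0.315] [307.09654316 155.24927451] 1.3138110146552124 1.2947776
[0.568, -0.09, 0.229] [305.16338574 181.5416967 ] 1.3694501195040512 1.3632575
[0.45, -0.032, 0.076] [261.61161476 234.85555108] 1.4369683317075626 1.4330052
```

View pics/s3.png

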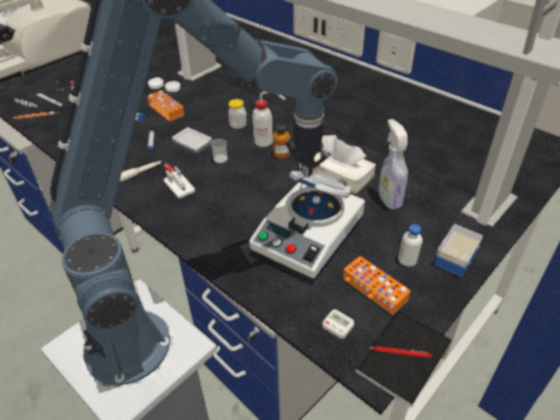

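The scene view shows the gripper above the tab at about (306,178), nothing else in contact. Now pushing the lid down along its arc.

>>> {"method": "step_arm", "body": {"moves": [0,-0.01,0,-0.05,0,0,-0.03,-0.005,-0.09,0,0,-0.05,-0.01,-0.13,0,0,-0.07,-0.012,-0.175,0,0,-0.09,-0.015,-0.22,0,0,-0.113,-0.018,-0.265,0,0,-0.13,-0.02,-0.31,0,0,-0.146,-0.023,-0.355,0,0,-0.16,-0.025,-0.405,0,0,-0.17,-0.027,-0.455,0,0,-0.17,-0.027,-0.455,0]}}

```text
t: 7.4
tcp_pos: [0.5398, -0.0966, 0.2258]
tool_rot: [-0.083, 0.997, 0.001, -0.001]
force: [0.1, 1.5, -0.0]
finger_gap: -0.003
gripper_force: 0.0
```

>>> {"method": "step_arm", "body": {"moves": [0,-0.008,0,-0.04,0,0,-0.012,0,-0.08,0,0,-0.015,0,-0.11,0,0,-0.018,0,-0.14,0,0,-0.018,0,-0.16,0,0,-0.018,0,-0.18,0,0,-0.018,0,-0.18,0]}}

```text
t: 8.28
tcp_pos: [0.5365, -0.0967, 0.1903]
tool_rot: [-0.083, 0.997, 0.0, -0.001]
force: [-0.1, 0.1, 0.0]
finger_gap: -0.0
gripper_force: 0.0
```

>>> {"method": "step_arm", "body": {"moves": [0,0,0,-0.01,0,0,0,0,-0.02,0,0,0,0,-0.02,0]}}

```text
t: 8.65
tcp_pos: [0.5369, -0.0969, 0.1892]
tool_rot: [-0.083, 0.997, -0.0, 0.0]
force: [-4.5, 1.6, 15.3]
finger_gap: 0.0
gripper_force: 7.9
```

>>> {"method": "step_arm", "body": {"moves": [0,0,0,0.15,0,0,0,0,0.3,0,0,-0.2,0.15,0.3,0,0,-0.433,0.325,0.3,0,0,-0.433,0.325,0.15,0,0,-0.433,0.325,-0.1,0,0,-0.433,0.325,-0.1,0,0,-0.433,0.325,-0.1,0]}}

```text
t: 9.65
tcp_pos: [0.4509, -0.0322, 0.1677]
tool_rot: [-0.083, 0.997, -0.0, 0.0]
force: [0.1, -1.5, -0.0]
finger_gap: 0.004
gripper_force: 0.0
```

```bash
python3 - <<'E'
from h import *
w=snap('wrist','w4'); b=snap('scene','s4')['color'][170:280,240:370]
b=cv2.resize(b,(496,420),interpolation=cv2.INTER_CUBIC)
cv2.imwrite('pics/c5.png',cv2.resize(np.hstack([w['color'],b]),(800,318)))
E
```

```text
(no output)
```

View pics/c5.png

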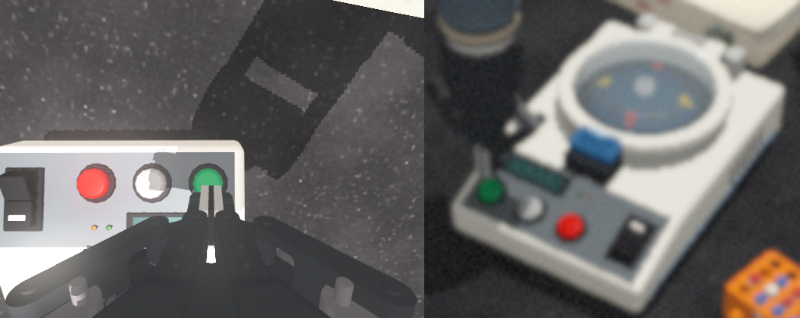

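The lid is shut with the tab over the latch, and the tips are over the green key at about (208,185). Pressing it now.

>>> {"method": "step_arm", "body": {"moves": [0,0,0,-0.05,0,0,0,0,-0.09,0,0,0,0,-0.11,0,0,0,0,-0.11,0,0,0,0,-0.11,0]}}

```text
t: 10.38
tcp_pos: [0.4515, -0.0321, 0.1465]
tool_rot: [-0.083, 0.997, -0.001, 0.002]
force: [0.4, 1.6, 17.7]
finger_gap: -0.005
gripper_force: 8.6
```

>>> {"method": "step_arm", "body": {"moves": [0,0,0,0,0,0,0,0,0,0,0,0,0,0,0,0,0,0,0,0,0,0,0,0,0,0,0,0,0,0,0,0,0,0,0,0,0,0,0,0,0,0,0,0,0,0,0,0,0,0,0,0,0,0,0,0,0,0,0,0]}}

```text
t: 11.88
tcp_pos: [0.4515, -0.0321, 0.1465]
tool_rot: [-0.083, 0.997, -0.001, 0.002]
force: [-0.5, 2.0, 17.7]
finger_gap: 0.002
gripper_force: 8.6
```

>>> {"method": "step_arm", "body": {"moves": [0,0,0,0,0,0,0,0,0,0,0,0,0,0,0,0,0,0,0,0,0,0,0,0,0,0,0,0,0,0,0,0,0,0,0,0,0,0,0,0,0,0,0,0,0,0,0,0,0.2,0,0,0,0,0.5,0,0,0,0,0.8,0]}}

```text
t: 13.38
tcp_pos: [0.4497, -0.0319, 0.3061]
tool_rot: [-0.083, 0.997, 0.0, -0.001]
force: [1.2, -1.0, -0.7]
finger_gap: -0.001
gripper_force: 0.0
```

>>> {"method": "step_arm", "body": {"moves": [0,0,0,0.1,0,0,0,0.3,0.1,0,0,0,0.6,0.1,0,0,0,0.9,0.1,0,0,0,0.9,0.1,0,0,0,0.9,0.1,0]}}

```text
t: 14.12
tcp_pos: [0.4498, 0.148, 0.3244]
tool_rot: [-0.083, 0.997, -0.0, -0.001]
force: [0.2, -0.7, -0.8]
finger_gap: -0.001
gripper_force: 0.0
```

```bash
python3 - <<'E'
from h import *
t=snap('top','t5'); cv2.imwrite('pics/c6.png',cv2.resize(t['color'][100:300,220:460],(720,600),interpolation=cv2.INTER_CUBIC))
E
```

```text
(no output)
```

View pics/c6.png

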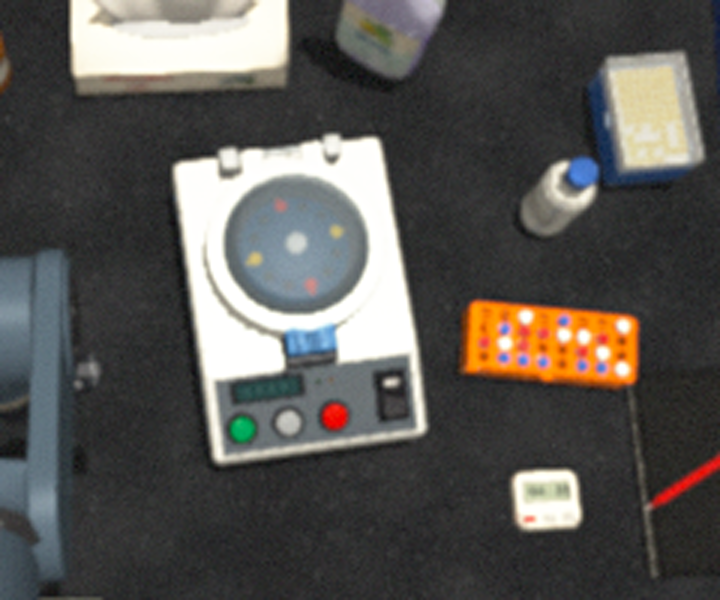

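The top view shows the lid shut with the tab at about (310,340), the rocker on, the keys up, and the rack, timer and bottle where they were. The arm is clear.

```bash
python3 -c "
from station import manip
print(manip.sign_off())"
```

```text
the job is handed in; nothing more can be done
None
```

The job is done and handed in: I switched the rocker on with the lid open, pressed the lid shut, and held the green key down for about 3 s before releasing it, with nothing else touched.

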